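Reassemble the steel syringe and hold it level over the syringe pump

ROBOT

A 7-joint arm with a two-finger parallel gripper is mounted at the origin on the work surface. World frame = base frame: x ahead of the robot, y to its left, z up, the work surface at z = 0. Lengths are in m, angles in rad, forces in N, time in s.
With the tool pointing down it reaches from about 0.425 to 0.95 m from the base axis. Payload 4.7 kg.
Tool frame: the origin (TCP) lies on the centre line of the jaws, within the pads' length; the fingertips stand ctrl.nose_length ahead of it and the grasp point (between the pads) lies 6 mm ahead of it (ctrl.nose_length is the distance from the TCP to the fingertips, in m); z points along the fingers, y is the line along which they close (so a half turn about z gives the same grasp; the last joint's range is limited). The gripper opens to 85 mm and grips with 20 to 120 N. Pads are 22 mm wide; open, the fingers measure 114 mm over their backs; the gripper's body (76 mm by 85 mm) begins 54 mm behind the grasp point. The pads swing forward as they close: fully open they stand 13 mm farther back than shut.
Start: joints at [1.156, 0.469, -0.049, 1.532, 0.024, 1.141, -0.082], TCP at [0.254, -0.625, 0.256] pointing down, gripper open.
Joint ranges: [-2.59, 2.59], [-0.33, 1.99], [-1.39, 1.29], [0.1, 2.45], [-1.04, 4.18], [0.21, 1.99], [-2.66, 2.66]. Speed limits (rad/s): [2.57, 2.57, 3.14, 3.14, 3.14, 3.14, 3.14].

INTERFACE

Orientations are given as a rotation vector (axis times angle).
In Python, from plant import ctrl, cams, look_for, regions_of gives the robot as it stands. The module is installed in compiled form; this text tells all that it offers.
- The arm moves only by the shell command python3 -m handwheel 'ROWS' [FORCE]. ROWS is one flat JSON list of numbers that holds 1 to 12 rows one after another, with no inner brackets; each row has 7 numbers: the finger opening in m, then dx, dy, dz in m, then a rotation vector rx, ry, rz in rad; each row is the pose to reach, as a shift and turn from the pose commanded when the command began, along the tool's axes at that moment; what a row does not reach only later rows make up. A row lasts 1/8 s, in which the tool goes at most 0.0625 m and 0.188 rad, less where a joint would pass 70% of its speed; a pose out of reach is approached as far as the arm can. The fingers move at their own pace and stop on an object; FORCE is the grip in N (left out, the last holds). Time passes only in rows, so rows that do not move let the fingers close. It prints the time, the measured TCP pose, the force, the opening and the grip force at its end. Input that does not fit is refused with a message, and nothing moves.
- ctrl.observe(): the state, without advancing time (a new reading comes with each control period).
- cams.grab_frame(name): name is "scene" or "top" or "wrist"; returns a dict with "image" (480x640x3 uint8, red, green, blue), "range_z" (480x640 float32, m along the optical axis (not along the pixel's ray), 0 where there is no reading), "fovy" (degrees; the focal length in pixels is half the picture's height over the tangent of half this angle, whatever the lens; pixels are square), "cx", "cy" (the principal point, pixels), "k1" (the pictures are not rectified: a ray, as slopes to the right and down, at radius r is drawn at 1 + k1 r^2 times it, then the intrinsics apply), "world_from_camera" (4x4, takes a point from camera to world coordinates); the wrist camera has in their place "tool_from_camera" (4x4, takes a point from camera to tool coordinates, whose origin is the TCP and whose axes are the flange's). Camera axes: x right, y up, looking along -z (the intrinsics and any distortion apply to the point x, -y, -z); pixel columns grow to the right and rows downward; lengths in m; the calibration is good to about 2 mm. A picture is of the moment at which its call begins: read the wrist's pose just before it.
- ctrl.sign_off(): hands the job in; it is judged then, once.
Trained networks look in a picture, given as the dict that the camera call returned (one of the last four; its "shot" number tells which), for a name from the list of things; names that differ only in an ending like _2 or _b are one class to them, and where a whole thing is asked for, a point or a joint stands for the part that bears it (a point fixed in the world has none). Each returns a list of dicts, best first, with "conf" (0 to 1); they miss things now and then, are a little off and sometimes report something else, mostly with a low value. They report only what shows in the picture. A call takes as long as a camera call. They do not tell look-alikes from the thing itself.
- look_for(picture, query): "centre" ([x, y, z] in m, in world coordinates, good to about 4 mm: the middle of the surface that is visible of it).
- regions_of(picture, query): "region" (480x640 bool, what is visible of it).
The state is a dict: "time_s": time; "joint_pos": joint angles; "joint_vel": joint speeds; "effort": joint torques, N m; "tool_pos": TCP position; "eef_rot": TCP orientation; "contact_force": force on the tool from outside, world axes, zero at the start; "wrist_torque": the same for the moment, N m; "finger_gap": finger opening in m; "grip_force": force on a finger pad.
Only numpy, scipy, OpenCV 4.12 (cv2) and the standard library are available. Lean on these libraries where they do the work, as an engineer would, in place of code of your own. Each camera call takes 0.05 s, during which the arm holds its last target. There are 200 camera calls.

TASK

Put the steel syringe back together: take from the service tray the plunger that fits and slide it nose first, fully home, into the barrel as it lies in the tray. Then grip the syringe round the barrel at its balance point, lift it and hold it level and still about 5 cm straight above its place in the V cradle of the syringe pump, in line with the groove, the valve towards the pump's left end as seen from its keypad and the plunger towards the pusher block. Finish while holding it there, not put down, and leave the spare plunger and everything else on the bench where they are.

Things in the scene. Friction and masses are not known exactly. Their poses are not given: they have to be found in the camera images.
- barrel: Steel syringe barrel with valve, 0.7 kg, loose, in the tray lane nearest the robot, axis 55 mm above the bench. Origin on the axis; +x from the open mouth to the valve. Tube 35 mm across, x = -60 to 84 mm (end cap from 60), rear flange 45 mm across; square valve 28 mm across, x = 96 to 130; flat lever on top to x = 156, z = 28. It rests in notches at x = -52 to -40 and 72 to 84, free between them.
- balance (a point): Balance point of the assembled syringe (plunger fully home): on the barrel's axis at barrel x = +40 mm, good to about 3 mm. Axes as the barrel.
- mouth (a point): Centre of the barrel's open rear end (barrel x = -60 mm). The bore is 29 mm in diameter and 120 mm deep. The flange here comes up against the tray's rear notch after 2 mm, so the barrel stands firm when the plunger is pushed in. Axes as the barrel.
- valve_tip (a point): Tip of the valve's thin outlet, front end of the syringe (barrel x = +152 mm). Axes as the barrel.
- plunger: The plunger that fits, the thicker of the two: 178 mm long, 150 g, loose, axis 50 mm above the bench. Origin on the axis at the middle of the stem part that stays outside the barrel; +x towards the nose. Aluminium stem 22 mm across, x = -25 to 123 mm; thumb knob 34 mm across behind it, to x = -33. It rests in two tray notches, at about x = 30 to 42 and 95 to 107 (12 mm more or less).
- nose (a point): Nose of the fitting plunger, on its axis at plunger x = 145 mm. White piston 26.5 mm across, plunger x = 123 to 145, the last 8 mm tapered to 13 mm. Fully home the nose touches the bottom of the bore (barrel x = +60), 50 mm of stem stay outside, and the plunger's origin is at barrel x = -85. Axes as the plunger.
- spare_plunger: Bystander: thin plunger of a smaller syringe in the other plunger lane, 178 mm long like the other (piston 16 mm, stem 12 mm, knob 24 mm across), its axis 43 mm above the bench. Origin and axes as for the plunger.
- tray: Grey plastic service tray, fixed, 420 x 250 mm, 5 mm floor, rim 14 mm high, with V-notched rests up to 46 mm high in three lanes along its x: barrel at y = +72 mm, the plungers at y = 0 and -72 mm (either way round). Origin under its centre; +x the way that valve and noses point; +y towards the robot.
- pump: Syringe pump, fixed: white chassis x = -210 to 85, y = -75 to 130 mm, 78 mm high, blue blocks and two guide rods on it up to 122 mm. Origin on the bench under the middle of its V cradle; +x along the groove to the pump's left end; +y its sloping keypad front, towards the robot. Pusher block at x = about -150, 150 mm high. Clamp bar swung aside: y = -42, x = -10 to 50, 174 mm high.
- cradle (a point): Where the barrel's origin lies when the syringe is seated in the pump: on the axis of the 90-degree V groove at its middle, 129 mm above the bench. The blue grooved block is 60 mm long, 100 mm wide, its top 120 mm above the bench. Axes as the pump.
- solvent_bottle: Bystander: amber bottle 86 mm in diameter, 190 mm high. Origin under its centre.
- vial_rack: Bystander: white rack of small vials, 95 x 145 mm, 42 mm high. Origin under its centre.
- beaker: Bystander: beaker 68 mm in diameter, 90 mm high. Origin under its centre.
- wrench: Bystander: spanner 160 mm long, lying on the bench. Origin under its centre.
- fitting_jar: Bystander: small jar 44 mm in diameter, 45 mm high. Origin under its centre.
- handset: Bystander: white control handset 85 x 150 mm, 37 mm high, lying on the bench. Origin under its centre.
Mind the look-alikes: they are no part of the job. Leave any green look-alike of the plunger alone.

How it is judged:
On the way:
1. the fitting plunger is fully home in the barrel (within 5 mm), the barrel still lying in the tray (x of nose in the frame of barrel above 0.055 m and y of nose in the frame of barrel between -0.006 and 0.006 m and z of nose in the frame of barrel between -0.006 and 0.006 m and angle between the x axis of plunger and the x axis of barrel, either way round below 0.1 rad and distance of barrel from where it was at the start of the episode below 0.03 m), for 0.2 s.
At the end, for the whole second after the job is handed in: Fingers grip the barrel within 20 mm of the balance point; plunger home within 10 mm; clear of tray and pump; barrel within 25 mm of straight above the cradle, 20 to 120 mm over its seated height, level within 5 deg, in line within 7 deg, valve to the pump's left, at rest (x of nose in the frame of barrel above 0.05 m and y of nose in the frame of barrel between -0.006 and 0.006 m and z of nose in the frame of barrel between -0.006 and 0.006 m and angle between the x axis of plunger and the x axis of barrel, either way round below 0.1 rad and contact force between the fingers and barrel above 2 N and contact force between barrel and tray below 0.2 N and contact force between each of barrel, plunger and pump below 0.2 N and horizontal distance between barrel and cradle below 0.025 m and z of barrel in the frame of cradle between 0.02 and 0.12 m and angle between the x axis of barrel and the x axis of pump, either way round below 0.12 rad and x of valve_tip in the frame of pump above 0.05 m and angle between barrel's own x axis and vertical between 1.4838 and 1.6578 rad and x of the grasp point in the frame of barrel between 0.02 and 0.06 m and linear speed of barrel below 0.03 m/s and angular speed of barrel below 0.2 rad/s); the arm keeps its last pose, push and grip.
It fails at once if the spare plunger is moved more than 30 mm (distance of spare_plunger from where it was at the start of the episode above 0.03 m).
It fails at once if another thing on the bench is moved more than 30 mm (distance of any of solvent_bottle, vial_rack, beaker, wrench, fitting_jar, handset from where it was at the start of the episode above 0.03 m).
It also fails if it takes over 66 s, if anything falls off the work surface, if the arm or the gripper's body presses on something with over 40 N, if the wrist force passes 120 N, or if a joint passes its speed limit or range.

## Working session

There is one attempt and no reset: what is moved stays moved. The work goes in short steps, Python scripts to look and compute and a shell command to move; the robot and the scene stay as the last step left them, time stands still between calls to the robot, and variables do not carry over. Pictures are saved under pics/ and viewed, at most 10 in all, crops included, and the job is handed in when it is done.

```bash
mkdir -p pics
cat > h.py <<'E'
import numpy as np, cv2
from plant import ctrl, cams, look_for, regions_of
from scipy.spatial.transform import Rotation as R
def wfc(f):
    if 'world_from_camera' in f: return np.array(f['world_from_camera'])
    s=f['state']; T=np.eye(4); T[:3,:3]=R.from_rotvec(s['eef_rot']).as_matrix(); T[:3,3]=s['tool_pos']
    return T@np.array(f['tool_from_camera'])
def grab(n,save=None):
    s=ctrl.observe(); f=cams.grab_frame(n); f['state']=s
    if save: cv2.imwrite(save,f['image'][:,:,::-1])
    return f
def K(f):
    F=240/np.tan(np.radians(f['fovy'])/2); return np.array([[F,0,f['cx']],[0,F,f['cy']],[0,0,1.]]),np.array([f['k1'],0,0,0.])
def pts(f,uv,z=None):
    "world points of pixels, from range, or at plane z"
    uv=np.asarray(uv,float).reshape(-1,2); k,d=K(f)
    n=cv2.undistortPoints(uv.reshape(-1,1,2),k,d).reshape(-1,2); T=wfc(f)
    ray=np.c_[n[:,0],-n[:,1],-np.ones(len(n))]
    if z is None:
        r=f['range_z'][uv[:,1].astype(int),uv[:,0].astype(int)]; p=(ray*r[:,None])@T[:3,:3].T+T[:3,3]; return p[r>0]
    w=ray@T[:3,:3].T; return T[:3,3]+w*((z-T[2,3])/w[:,2])[:,None]
def cloud(f,reg): 
    v,u=np.nonzero(reg); return pts(f,np.c_[u,v])
E
python3 - <<'E'
from h import *
print(ctrl.nose_length, ctrl.observe())
for n in('top','scene'):
    f=grab(n,f'pics/{n}0.png'); print(n,np.round(wfc(f),3).tolist(),f['fovy'],f['k1'])
    for q in('barrel','plunger','spare_plunger','tray','pump','nose','mouth','valve_tip','cradle','solvent_bottle','handset','beaker','vial_rack','wrench','fitting_jar'):
        for r in look_for(f,q)[:3]: print(q,round(r['conf'],2),np.round(r['centre'],3))
E
```

```text
0.025 {'time_s': 0.0, 'joint_pos': array([ 1.15611689,  0.46944723, -0.04856254,  1.53367068,  0.02413932,
        1.14100859, -0.08229231]), 'joint_vel': array([-2.06587352e-05, -5.09636185e-04, -1.14241456e-04, -7.49038190e-04,
       -3.36212897e-04, -1.48993535e-03, -2.06149993e-03]), 'effort': array([ 1.01098658e-04, -5.10310006e+01, -4.64081217e-02, -2.37715191e+01,
        1.07848507e-02,  7.69974286e-03,  3.54353176e-06]), 'tool_pos': array([ 0.25377663, -0.62490968,  0.25526723]), 'eef_rot': array([-3.08147266e+00, -6.01909523e-01,  7.72296002e-04]), 'contact_force': array([ 0.01224588, -1.5021675 ,  0.78350181]), 'wrist_torque': array([-0.01079898, -0.01565058,  0.03751624]), 'grip_force': 0.0, 'finger_gap': 0.0856239757397035}
top [[0.03, 0.99, -0.138, 0.372], [-0.999, 0.031, 0.007, -0.125], [0.011, 0.137, 0.99, 1.396], [0.0, 0.0, 0.0, 1.0]] 46.09660871648023 0.02028666891409438
barrel 0.73 [ 0.479 -0.12   0.067]
plunger 0.69 [ 0.47  -0.642  0.022]
plunger 0.58 [ 0.778 -0.167  0.046]
spare_plunger 0.62 [ 0.565 -0.194  0.046]
spare_plunger 0.54 [0.769 0.08  0.022]
tray 0.7 
[... 631 characters left out ...]
72, 0.636, 1.018], [0.0, 0.0, 0.0, 1.0]] 54.3006850347442 -0.065287578762856
barrel 0.77 [ 0.491 -0.134  0.067]
plunger 0.64 [ 0.482 -0.654  0.023]
plunger 0.58 [ 0.641 -0.207  0.058]
tray 0.56 [ 0.577 -0.245  0.01 ]
pump 0.84 [0.533 0.19  0.08 ]
nose 0.86 [ 0.481 -0.655  0.025]
nose 0.6 [ 0.637 -0.205  0.059]
nose 0.52 [ 0.635 -0.538  0.11 ]
mouth 0.94 [ 0.49  -0.135  0.07 ]
valve_tip 0.96 [ 0.493 -0.134  0.071]
valve_tip 0.72 [0.779 0.064 0.024]
cradle 0.87 [0.531 0.195 0.081]
cradle 0.35 [ 0.639 -0.207  0.061]
solvent_bottle 0.56 [ 0.636 -0.54   0.111]
handset 0.61 [0.728 0.297 0.028]
beaker 0.89 [ 0.765 -0.182  0.058]
vial_rack 0.95 [0.779 0.067 0.024]
fitting_jar 0.7 [0.377 0.073 0.028]
```

View pics/top0.png

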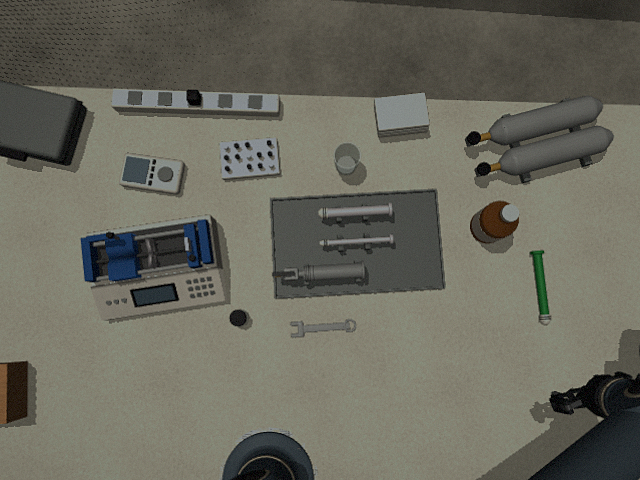

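View pics/scene0.png

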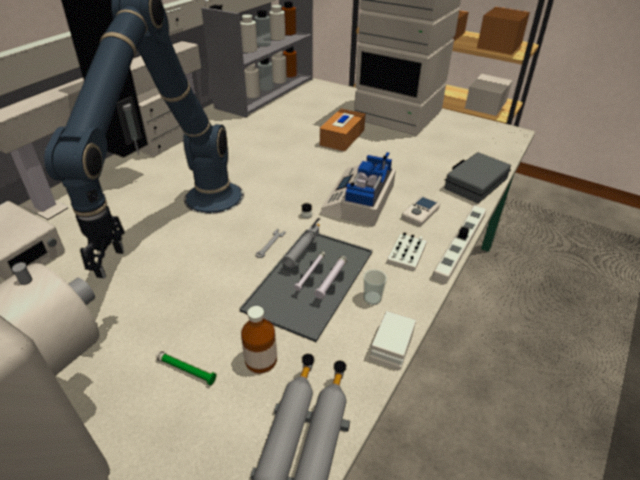

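Candidates for the fitting plunger in the top view are:
- Green look-alike at (541,287), on the bench. Rejected by the text.
- Thin plunger in the middle lane, about (356,242). This looks like the spare.
- Thicker plunger in the far lane, about (356,212). This is my choice.

The barrel is at about (325,273) with its valve to the left. The pump's keypad faces the robot. Next I'll measure the lanes from both fixed cameras and check a close crop.

Run:
```python
from h import *
s=ctrl.observe(); print('tool axes cols',np.round(R.from_rotvec(s['eef_rot']).as_matrix(),3).tolist())
f=grab('top'); 
c=cv2.resize(f['image'][150:320,60:460],(800,340),interpolation=cv2.INTER_CUBIC); cv2.imwrite('pics/crop.png',c[:,:,::-1])
print('top far plunger ends',pts(f,[[320,212],[395,210]],.05).round(3).tolist())
print('thin ends',pts(f,[[320,243],[394,241]],.043).round(3).tolist())
print('barrel mouth, valve',pts(f,[[366,272],[300,273],[274,274]],.055).round(3).tolist())
g=grab('scene')
for n,fr in(('top',f),('scene',g)):
  v,u=np.mgrid[0:480,0:640]; P=pts(fr,np.c_[u.ravel(),v.ravel()])
  for nm,x0,x1,y0,y1 in(('far',.61,.68,-.32,-.08),('mid',.535,.60,-.32,-.08),('near',.45,.53,-.32,0)):
    q=P[(P[:,0]>x0)&(P[:,0]<x1)&(P[:,1]>y0)&(P[:,1]<y1)&(P[:,2]>.04)&(P[:,2]<.12)]
    if len(q)<20: continue
    (vx,vy,x,y)=cv2.fitLine(q[:,:2].astype(np.float32),cv2.DIST_HUBER,0,.01,.01).ravel()
    print(n,nm,len(q),'xy',x.round(3),y.round(3),'dir',vx.round(3),vy.round(3),'y range',np.percentile(q[:,1],[1,99]).round(3),'z',np.percentile(q[:,2],[50,95]).round(3))
```

```text
tool axes cols [[0.927, 0.376, 0.0], [0.376, -0.927, -0.0], [0.0, 0.0, -1.0]]
top far plunger ends [[0.631, -0.105, 0.05], [0.642, -0.287, 0.05]]
thin ends [[0.556, -0.107, 0.043], [0.567, -0.286, 0.043]]
barrel mouth, valve [[0.488, -0.219, 0.055], [0.481, -0.062, 0.055], [0.477, -0.0, 0.055]]
top far 766 xy 0.636 -0.191 dir 0.089 -0.996 y range [-0.276 -0.105] z [0.058 0.065]
top mid 488 xy 0.566 -0.206 dir 0.089 -0.996 y range [-0.282 -0.109] z [0.047 0.053]
top near 1246 xy 0.485 -0.119 dir 0.088 -0.996 y range [-0.212 -0.005] z [0.069 0.081]
scene far 425 xy 0.642 -0.198 dir 0.063 -0.998 y range [-0.277 -0.105] z [0.057 0.064]
scene mid 264 xy 0.567 -0.186 dir 0.087 -0.996 y range [-0.281 -0.112] z [0.047 0.052]
scene near 585 xy 0.493 -0.127 dir 0.08 -0.997 y range [-0.214 -0.01 ] z [0.068 0.079]
```

View pics/crop.png

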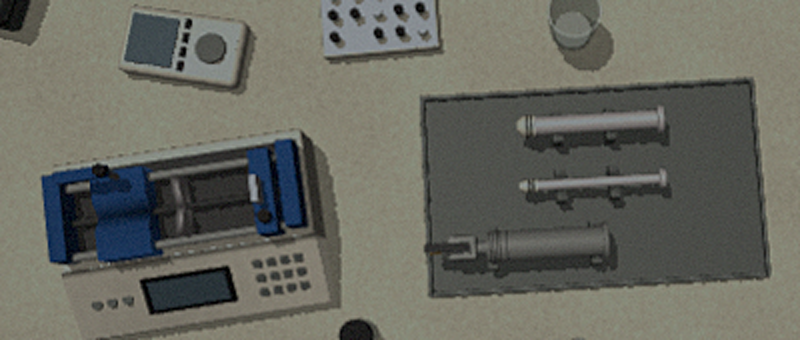

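The close crop confirms the choice. The far-lane plunger is the thicker one: nose at crop (520,125), knob at (662,118). The spare sits in the middle lane at about (590,183). Now I'll move over it with the jaw line across the lane.

```bash
cat >> h.py <<'E'
def delta(target,yaw=None):
    "tool-frame shift to a world point; yaw: wanted world angle (deg) of tool y"
    s=ctrl.observe(); M=R.from_rotvec(s['eef_rot']).as_matrix()
    d=M.T@(np.array(target)-s['tool_pos']); rv=np.zeros(3)
    if yaw is not None:
        a=np.radians(yaw); y=np.array([np.cos(a),np.sin(a),0]); z=np.array([0,0,-1.]); D=np.c_[np.cross(y,z),y,z]
        rv=R.from_matrix(M.T@D).as_rotvec()
    return d.round(4),rv.round(4)
E
python3 -m handwheel '[0.06,0.506,-0.221,0,0,0,-1.273,0.06,0.506,-0.221,0,0,0,-1.273,0.06,0.506,-0.221,0,0,0,-1.273,0.06,0.506,-0.221,0,0,0,-1.273,0.06,0.506,-0.221,0,0,0,-1.273,0.06,0.506,-0.221,0,0,0,-1.273,0.06,0.506,-0.221,0,0,0,-1.273,0.06,0.506,-0.221,0,0,0,-1.273,0.06,0.506,-0.221,0,0,0,-1.273,0.06,0.506,-0.221,0,0,0,-1.273,0.06,0.506,-0.221,0,0,0,-1.273]'
python3 - <<'E'
from h import *
print(ctrl.observe()['joint_pos'].round(2))
f=grab('wrist','pics/w1.png'); print(wfc(f).round(3).tolist(),f['fovy'],f['k1'])
for q in('plunger','nose','barrel','mouth','spare_plunger'):
    for r in look_for(f,q)[:2]: print(q,round(r['conf'],2),np.round(r['centre'],3))
E
```

```text
time_s: 3.08
tool_pos: [0.6394, -0.2308, 0.256]
eef_rot: [-2.122, -2.317, 0.002]
contact_force: [-0.4, -0.9, -1.3]
finger_gap: 0.0603
grip_force: 0.0
[ 0.58  0.52 -0.44  1.5   0.23  1.18  0.19]
[[0.996, -0.083, -0.026, 0.632], [0.087, 0.947, 0.308, -0.153], [-0.001, -0.309, 0.951, 0.374], [0.0, 0.0, 0.0, 1.0]] 58.806734171493375 -0.09475610188138042
plunger 0.7 [ 0.639 -0.181  0.062]
plunger 0.3 [ 0.495 -0.151  0.072]
nose 0.91 [ 0.634 -0.183  0.06 ]
barrel 0.94 [ 0.492 -0.149  0.068]
barrel 0.59 [ 0.777 -0.164  0.062]
mouth 0.65 [ 0.5   -0.156  0.071]
spare_plunger 0.81 [ 0.568 -0.182  0.046]
spare_plunger 0.72 [ 0.778 -0.16   0.06 ]
```

View pics/w1.png

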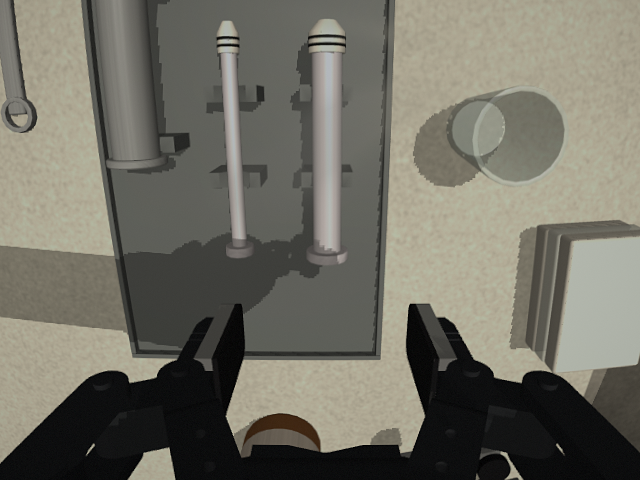

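The wrist view shows the fitting plunger's nose at (327,20) and knob at (327,255). The barrel mouth flange is at (136,162), and the spare runs from (228,22) to (239,250). I'll fit axes and ends from the depth points.

```bash
cat >> h.py <<'E'
from scipy.optimize import least_squares
def cyl(P,r,d0=(-.088,.996,0)):
    "fit axis of a lying cylinder of radius r: x=x0+a*(y-ym), z=z0+b*(y-ym)"
    ym=P[:,1].mean()
    def res(p):
        d=np.array([p[1],1,p[3]]); d/=np.linalg.norm(d); w=P-[p[0],ym,p[2]]
        return np.linalg.norm(np.cross(w,d),axis=1)-r
    o=least_squares(res,[np.median(P[:,0]),-.088,np.median(P[:,2])-r,0],loss='soft_l1',f_scale=.001)
    return ym,o.x,np.sqrt(np.mean(o.fun**2))
def fitall(f,boxes):
    v,u=np.mgrid[0:480,0:640]; P=pts(f,np.c_[u.ravel(),v.ravel()])
    for nm,x0,x1,y0,y1,r,zmin in boxes:
        q=P[(P[:,0]>x0)&(P[:,0]<x1)&(P[:,1]>y0)&(P[:,1]<y1)&(P[:,2]>zmin)&(P[:,2]<.13)]
        if len(q)<50: print(nm,'few',len(q)); continue
        ym,p,e=cyl(q,r); print(nm,len(q),'axis x=%.4f at y=%.3f, slope %.4f, z=%.4f, slope %.4f rms %.4f'%(p[0],ym,p[1],p[2],p[3],e))
E
python3 - <<'E'
from h import *
f=grab('wrist')
B=[('plstem',.61,.67,-.25,-.14,.011,.052),('spstem',.54,.60,-.25,-.14,.006,.042),('barrel',.46,.53,-.20,-.10,.0175,.058)]
fitall(f,B); fitall(grab('top'),B)
print('nose/knob ends',pts(f,[[327,21],[327,250],[327,263]],.05).round(4).tolist(), 'spare',pts(f,[[228,22],[239,255]],.043).round(4).tolist())
print('mouth rim',pts(f,[[137,167],[137,160]],.074).round(4).tolist(),pts(f,[[107,162],[166,160]],.055).round(4).tolist())
v,u=np.mgrid[0:480,0:640]; P=pts(f,np.c_[u.ravel(),v.ravel()])
for x0,x1,h in((.61,.68,.052),(.46,.54,.06)):
    q=P[(P[:,0]>x0)&(P[:,0]<x1)&(P[:,1]<-.05)&(P[:,1]>-.3)&(P[:,2]>h)&(P[:,2]<.1)]; print('y ends',np.percentile(q[:,1],[0,.5,99.5,100]).round(4))
E
```

```text
plstem 4198 axis x=0.6368 at y=-0.193, slope -0.0843, z=0.0500, slope -0.0012 rms 0.0006
spstem 3395 axis x=0.5643 at y=-0.190, slope -0.0927, z=0.0433, slope 0.0010 rms 0.0052
barrel 6962 axis x=0.4884 at y=-0.149, slope -0.0895, z=0.0552, slope -0.0005 rms 0.0007
plstem 269 axis x=0.6362 at y=-0.179, slope -0.0879, z=0.0498, slope 0.0128 rms 0.0024
spstem 193 axis x=0.5632 at y=-0.171, slope -0.0676, z=0.0439, slope 0.0132 rms 0.0053
barrel 600 axis x=0.4891 at y=-0.150, slope -0.0875, z=0.0546, slope -0.0012 rms 0.0022
nose/knob ends [[0.629, -0.1004, 0.05], [0.6438, -0.2707, 0.05], [0.6448, -0.282, 0.05]] spare [[0.5576, -0.1053, 0.043], [0.5713, -0.284, 0.043]]
mouth rim [[0.5013, -0.2107, 0.074], [0.5014, -0.2057, 0.074]] [[0.4692, -0.2121, 0.055], [0.5159, -0.2073, 0.055]]
y ends [-0.2769 -0.2749 -0.1006 -0.0986]
y ends [-0.2129 -0.2111 -0.0988 -0.0969]
```

```bash
python3 -c "
from h import *
print(delta([.6413,-.2445,.056],5.0))"
```

```text
(array([-0.0136,  0.0008,  0.2005]), array([ 0.0001,  0.0003, -0.0004]))
```

```bash
python3 -m handwheel '[0.06,-0.0136,0.0008,0.05,0,0,0,0.06,-0.0136,0.0008,0.11,0,0,0,0.06,-0.0136,0.0008,0.165,0,0,0,0.06,-0.0136,0.0008,0.2,0,0,0,0.06,-0.0136,0.0008,0.2,0,0,0,0.0,-0.0136,0.0008,0.2,0,0,0,0.0,-0.0136,0.0008,0.2,0,0,0,0.0,-0.0136,0.0008,0.2,0,0,0,0.0,-0.0136,0.0008,0.2,0,0,0,0.0,-0.0136,0.0008,0.2,0,0,0]' 50
```

```text
time_s: 4.72
tool_pos: [0.6421, -0.2445, 0.0585]
eef_rot: [2.121, 2.315, -0.0]
contact_force: [-2.8, -1.5, 5.6]
finger_gap: 0.0207
grip_force: 48.7
```

```bash
python3 -m handwheel '[0.0,0,0,-0.04,0,0,0,0.0,0,0,-0.08,0,0,0,0.0,-0.03,-0.034,-0.08,0,0,0,0.0,-0.06,-0.068,-0.08,0,0,0,0.0,-0.09,-0.102,-0.08,0,0,0,0.0,-0.115,-0.13,-0.08,0,0,0,0.0,-0.1284,-0.1447,-0.08,0,0,0,0.0,-0.1284,-0.1447,-0.08,0,0,0,0.0,-0.1284,-0.1447,-0.08,0,0,0]'
python3 - <<'E'
from h import *
f=grab('wrist','pics/w2.png')
B=[('plstem',.47,.54,-.35,-.27,.011,.11),('barrel',.46,.53,-.20,-.12,.0175,.058)]
fitall(f,B); fitall(grab('top'),B)
v,u=np.mgrid[0:480,0:640]; P=pts(f,np.c_[u.ravel(),v.ravel()])
q=P[(P[:,0]>.45)&(P[:,0]<.55)&(P[:,1]<-.05)&(P[:,1]>-.36)&(P[:,2]>.12)&(P[:,2]<.16)]; print(len(q),'nose y',np.percentile(q[:,1],[99.5,100]).round(4))
E
```

```text
time_s: 5.85
tool_pos: [0.5106, -0.3824, 0.1366]
eef_rot: [2.118, 2.319, 0.003]
contact_force: [-0.5, 0.0, -1.1]
finger_gap: 0.0202
grip_force: 49.2
plstem 275 axis x=0.5033 at y=-0.310, slope -0.0971, z=0.1266, slope 0.0071 rms 0.0001
barrel few 0
plstem few 37
barrel 486 axis x=0.4899 at y=-0.160, slope -0.0800, z=0.0544, slope 0.0131 rms 0.0022
21305 nose y [-0.2801 -0.2778]
```

View pics/w2.png

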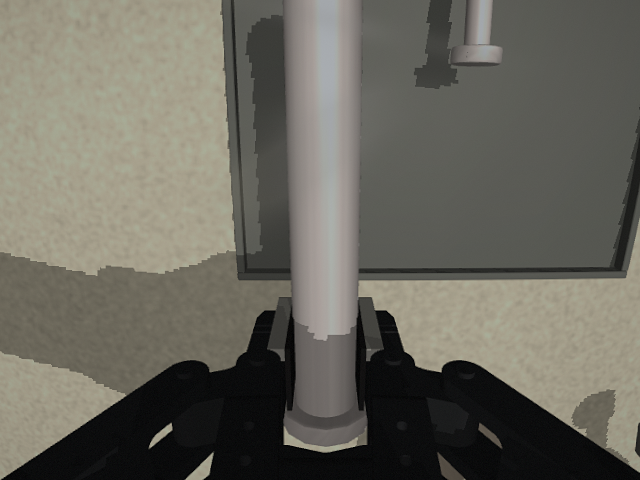

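The wrist view shows the stem held straight in the jaws, from (323,0) to the knob at (325,430). The nose is out of the picture. I'll refit it with wider limits.

```bash
sed -i 's/P\[:,2\]<.13)/P[:,2]<.3)/' h.py
python3 - <<'E'
from h import *
f=grab('wrist')
fitall(f,[('stem',.47,.54,-.37,-.27,.011,.11)])
g=grab('top')
v,u=np.mgrid[0:480,0:640]; P=pts(g,np.c_[u.ravel(),v.ravel()])
q=P[(P[:,0]>.46)&(P[:,0]<.55)&(P[:,1]<-.22)&(P[:,1]>-.34)&(P[:,2]>.11)&(P[:,2]<.16)]; print(len(q),'nose y',np.percentile(q[:,1],[97,100]).round(4))
ym,p,e=cyl(q[q[:,1]<-.27],.011); print(ym,p.round(4),e)
s=grab('scene','pics/s2.png'); P=pts(s,np.c_[u.ravel(),v.ravel()])
q=P[(P[:,0]>.46)&(P[:,0]<.55)&(P[:,1]<-.22)&(P[:,1]>-.34)&(P[:,2]>.11)&(P[:,2]<.16)]; print(len(q),'nose y',np.percentile(q[:,1],[97,100]).round(4))
if len(q)>30: ym,p,e=cyl(q[q[:,1]<-.27],.011); print(ym,p.round(4),e)
E
```

```text
stem 35132 axis x=0.5066 at y=-0.336, slope -0.1199, z=0.1545, slope -0.7995 rms 0.0094
450 nose y [-0.242  -0.2382]
-0.3048364431835837 [ 0.5032 -0.0924  0.1268  0.0048] 0.0020746245142843015
144 nose y [-0.2457 -0.2402]
-0.2941479104730485 [ 0.5018 -0.0835  0.1268 -0.0047] 0.0017572330834902642
```

Run:
```python
from h import *
s=ctrl.observe();print(s['tool_pos'].round(4),R.from_rotvec(s['eef_rot']).as_matrix().round(4).tolist())
f=grab('wrist'); v,u=np.mgrid[0:480,0:640]; m=(v<320)&(u>285)&(u<365); P=pts(f,np.c_[u[m],v[m]])
P=P[(P[:,2]>.127)&(P[:,2]<.15)]; ym,p,e=cyl(P,.011); print(len(P),ym,p.round(4),e)
ends=lambda y:(p[0]+p[1]*(y-ym),p[2]+p[3]*(y-ym))
for y in(-.38,-.24): print(y,np.round(ends(y),4),'barrel x',.4884-.0885*(y+.149))
```

```text
[ 0.5098 -0.3832  0.1363] [[-0.0899, 0.996, 0.0005], [0.996, 0.0899, 0.0004], [0.0003, 0.0005, -1.0]]
23136 -0.32187530841740863 [ 0.5036 -0.0964  0.1269 -0.0043] 0.0005188407366373684
-0.38 [0.5092 0.1271] barrel x 0.5088435
-0.24 [0.4957 0.1265] barrel x 0.4964535
```

```bash
python3 -m handwheel '[0.0,0,0,0.04,0,0,0,0.0,0,0,0.0715,0,0,0,0.0,0,0,0.0715,0,0,0,0.0,0,0,0.0715,0,0,0]'
python3 - <<'E'
from h import *
f=grab('wrist'); v,u=np.mgrid[0:480,0:640]; m=(v<320)&(u>285)&(u<365); P=pts(f,np.c_[u[m],v[m]])
P=P[(P[:,2]>.055)&(P[:,2]<.08)]; ym,p,e=cyl(P,.011); print(len(P),ym,p.round(4),e)
for y in(-.38,-.24): print(y,np.round((p[0]+p[1]*(y-ym),p[2]+p[3]*(y-ym)),4),'barrel x',.4884-.0885*(y+.149))
E
```

```text
time_s: 6.65
tool_pos: [0.5099, -0.3845, 0.066]
eef_rot: [2.12, 2.316, 0.001]
contact_force: [-0.9, 0.4, -2.1]
finger_gap: 0.0203
grip_force: 49.2
23216 -0.3232676872044434 [ 0.5038 -0.0935  0.0565 -0.0054] 0.0005251621893639483
-0.38 [0.5091 0.0568] barrel x 0.5088435
-0.24 [0.496 0.056] barrel x 0.4964535
```

```bash
python3 -m handwheel '[0.0,0.015,0.0003,0.0008,0,0,0.004,0.0,0.027,0.0003,0.0008,0,0,0.004,0.0,0.034,0.0003,0.0008,0,0,0.004,0.0,0.041,0.0003,0.0008,0,0,0.004,0.0,0.048,0.0003,0.0008,0,0,0.004,0.0,0.055,0.0003,0.0008,0,0,0.004]' 70
python3 -c "
from h import *
s=ctrl.observe();print(s['contact_force'].round(1),s['wrist_torque'].round(2));f=grab('wrist','pics/w3.png')"
```

```text
time_s: 7.45
tool_pos: [0.5042, -0.3292, 0.064]
eef_rot: [2.126, 2.312, -0.0]
contact_force: [0.2, 0.2, -2.1]
finger_gap: 0.0201
grip_force: 69.1
[ 0.2  0.2 -2.1] [-0.15 -0.06 -0.02]
```

View pics/w3.png

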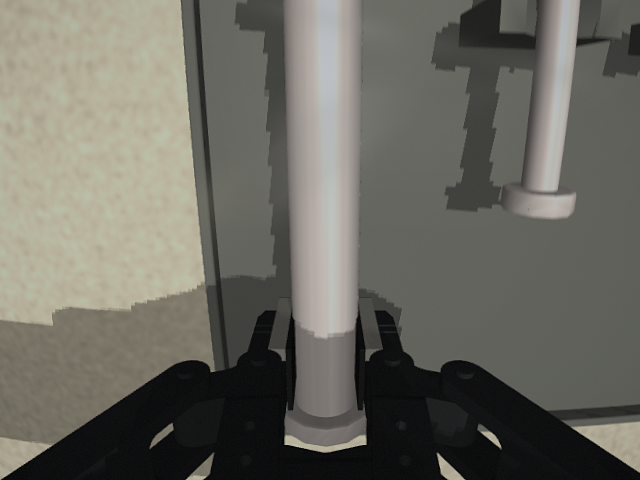

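The plunger hasn't slipped in the jaws: the knob is still at (325,430). The nose is about 27 mm inside the bore with no side load. I'll push on.

```bash
python3 -m handwheel '[0.0,0.015,0,0,0,0,0,0.0,0.03,0,0,0,0,0,0.0,0.045,0,0,0,0,0,0.0,0.06,0,0,0,0,0,0.0,0.072,0,0,0,0,0,0.0,0.08,0,0,0,0,0,0.0,0.085,0,0,0,0,0,0.0,0.088,0,0,0,0,0]'
```

```text
time_s: 8.5
tool_pos: [0.497, -0.2419, 0.0641]
eef_rot: [2.126, 2.312, -0.0]
contact_force: [0.9, 0.4, -1.6]
finger_gap: 0.0199
grip_force: 69.1
```

```bash
python3 -m handwheel '[0.0,0.003,0,0,0,0,0,0.0,0.005,0,0,0,0,0,0.0,0.007,0,0,0,0,0,0.0,0.008,0,0,0,0,0]'
```

```text
time_s: 9.0
tool_pos: [0.4963, -0.2363, 0.0643]
eef_rot: [2.126, 2.309, -0.003]
contact_force: [0.3, -5.2, -1.1]
finger_gap: 0.02
grip_force: 69.1
```

```bash
python3 -m handwheel '[0.0,0.002,0,0,0,0,0,0.0,0.003,0,0,0,0,0,0.0,0.004,0,0,0,0,0,0.0,0.004,0,0,0,0,0]'
python3 - <<'E'
from h import *
f=grab('wrist','pics/w4.png'); g=grab('top')
fitall(g,[('barrel',.46,.53,-.18,-.09,.0175,.058)])
E
```

```text
time_s: 9.5
tool_pos: [0.4961, -0.2353, 0.0647]
eef_rot: [2.126, 2.305, -0.006]
contact_force: [0.3, -11.8, -0.8]
finger_gap: 0.0198
grip_force: 69.1
barrel 537 axis x=0.4879 at y=-0.135, slope -0.0937, z=0.0545, slope -0.0001 rms 0.0023
```

View pics/w4.png

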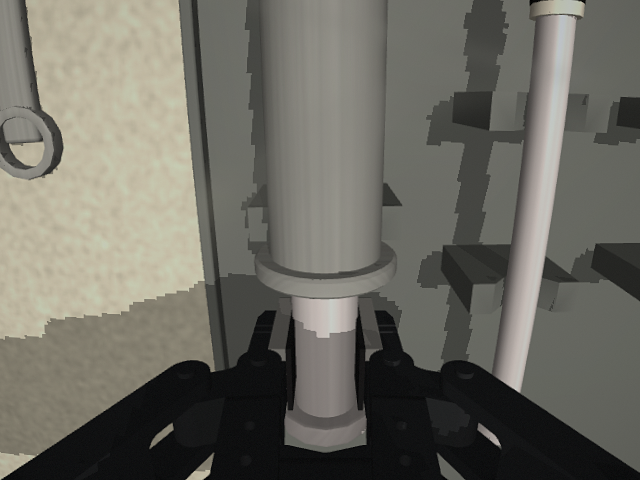

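The flange is at (325,272), with the stem visible between it and the pads. The TCP is 26 mm behind the mouth and the force is rising, so the plunger is home. Next I'll release, rise, verify and measure the pump.

```bash
python3 -m handwheel '[0.02,-0.003,0,0,0,0,0,0.06,-0.003,0,0,0,0,0,0.06,-0.003,0,0,0,0,0,0.06,-0.003,0,0,0,0,0,0.06,-0.003,0,-0.05,0,0,0,0.06,0,0,-0.11,0,0,0,0.06,0.02,0,-0.17,0,0,0,0.06,0.02,0,-0.2,0,0,0,0.06,0.02,0,-0.2,0,0,0]'
python3 - <<'E'
from h import *
s=ctrl.observe();print(s['tool_pos'].round(4)); f=grab('wrist','pics/w5.png')
fitall(f,[('barrel',.45,.53,-.18,-.08,.0175,.058),('stem',.48,.52,-.245,-.22,.011,.05)])
v,u=np.mgrid[0:480,0:640]; P=pts(f,np.c_[u.ravel(),v.ravel()])
q=P[(P[:,0]>.45)&(P[:,0]<.54)&(P[:,1]<.05)&(P[:,1]>-.35)&(P[:,2]>.045)&(P[:,2]<.1)]; print('knob end y',np.percentile(q[:,1],[0,.5]).round(4))
t=q[q[:,2]>.074]; print('flange top y',np.percentile(t[:,1],[0,1,50]).round(4),len(t))
g=grab('top')
v,u=np.mgrid[0:480,0:640]
for n,fr in(('top',g),('scene',grab('scene'))):
    P=pts(fr,np.c_[u.ravel(),v.ravel()])
    q=P[(P[:,0]>.35)&(P[:,0]<.75)&(P[:,1]>.05)&(P[:,1]<.55)&(P[:,2]>.07)]
    for lo,hi in((.07,.09),(.1,.125),(.14,.16),(.16,.2)):
        w=q[(q[:,2]>lo)&(q[:,2]<hi)]
        if len(w)>5:
            c,sz,a=cv2.minAreaRect(w[:,:2].astype(np.float32)); print(n,lo,len(w),np.round(c,3),np.round(sz,3),round(a,1),'y',np.percentile(w[:,1],[1,99]).round(3),'x',np.percentile(w[:,0],[1,99]).round(3))
E
```

```text
time_s: 10.72
tool_pos: [0.4957, -0.2095, 0.2669]
eef_rot: [2.121, 2.31, 0.003]
contact_force: [-0.4, -1.0, -0.3]
finger_gap: 0.0601
grip_force: 0.0
[ 0.4957 -0.2095  0.2669]
barrel 6738 axis x=0.4866 at y=-0.128, slope -0.0900, z=0.0551, slope 0.0011 rms 0.0006
stem 796 axis x=0.4953 at y=-0.232, slope -0.0811, z=0.0511, slope 0.0262 rms 0.0006
knob end y [-0.2692 -0.2663]
flange top y [-0.2104 -0.2099 -0.2054] 329
top 0.07 3943 [0.605 0.336] [0.372 0.358] 12.5 y [0.136 0.44 ] x [0.425 0.611]
top 0.1 3149 [0.515 0.286] [0.108 0.287] 11.0 y [0.142 0.428] x [0.447 0.585]
top 0.14 91 [0.532 0.29 ] [0.218 0.029] 89.6 y [0.182 0.397] x [0.517 0.546]
top 0.16 158 [0.539 0.374] [0.014 0.061] 10.2 y [0.345 0.403] x [0.528 0.549]
scene 0.07 684 [0.56  0.356] [0.484 0.239] 70.6 y [0.133 0.44 ] x [0.442 0.614]
scene 0.1 933 [0.518 0.286] [0.108 0.291] 10.5 y [0.14  0.428] x [0.453 0.593]
scene 0.14 44 [0.537 0.297] [0.229 0.029] 88.8 y [0.183 0.409] x [0.522 0.553]
scene 0.16 22 [0.545 0.37 ] [0.013 0.061] 12.2 y [0.34 0.4 ] x [0.535 0.555]
```

View pics/w5.png

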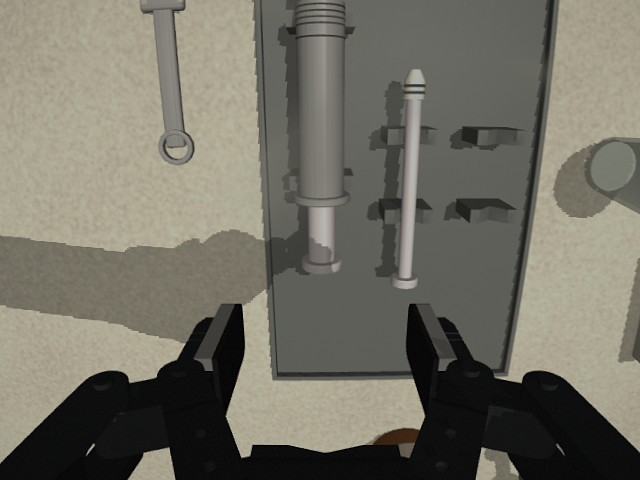

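The plunger is home: knob end to mouth measures 58 mm, matching the expected 50 + 8 mm. The syringe lies in its notches from flange (325,200) to knob (321,265). The spare is untouched at (412,180). The pump's clamp bar and block outline agree on a cradle at about (0.504, 0.345), with the pump turned about 10.7°.

```bash
python3 -c "
from h import *
print(delta([.4850,-.1106,.061],5.1))"
```

```text
(array([0.0992, 0.0005, 0.2017]), array([-0.0024, -0.0011, -0.005 ]))
```

```bash
python3 -m handwheel '[0.07,0.05,0.0005,0.02,0,0,-0.005,0.07,0.0992,0.0005,0.05,0,0,-0.005,0.07,0.0992,0.0005,0.105,0,0,-0.005,0.07,0.0992,0.0005,0.16,0,0,-0.005,0.07,0.0992,0.0005,0.2,0,0,-0.005,0.07,0.0992,0.0005,0.202,0,0,-0.005,0.07,0.0992,0.0005,0.202,0,0,-0.005]'
```

```text
time_s: 11.75
tool_pos: [0.4867, -0.1108, 0.0623]
eef_rot: [-2.12, -2.318, -0.001]
contact_force: [0.8, -0.1, 0.5]
finger_gap: 0.07
grip_force: 0.0
```

```bash
python3 -m handwheel '[0.0,0,0,0,0,0,0,0.0,0,0,0,0,0,0,0.0,0,0,0,0,0,0,0.0,0,0,0,0,0,0,0.0,0,0,0,0,0,0,0.0,0,0,0,0,0,0]' 100
```

```text
time_s: 12.5
tool_pos: [0.4854, -0.1115, 0.0635]
eef_rot: [2.121, 2.318, -0.004]
contact_force: [-4.2, -0.4, 10.1]
finger_gap: 0.0331
grip_force: 98.9
```

Gripped. I'll lift straight up, slowly at first.

```bash
python3 -m handwheel '[0.0,0,0,-0.015,0,0,0,0.0,0,0,-0.04,0,0,0,0.0,0,0,-0.075,0,0,0,0.0,0,0,-0.115,0,0,0,0.0,0,0,-0.15,0,0,0,0.0,0,0,-0.17,0,0,0,0.0,0,0,-0.17,0,0,0,0.0,0,0,-0.17,0,0,0]'
python3 - <<'E'
from h import *
s=ctrl.observe(); print(s['tool_pos'].round(4),s['contact_force'].round(1),s['wrist_torque'].round(2))
f=grab('wrist','pics/w6.png'); g=grab('top')
fitall(g,[('barrel',.45,.53,-.20,-.15,.0175,.19)])
u=np.radians(10.7); x=np.array([-np.sin(u),np.cos(u)]); C=np.array([.5044,.3455])+x*.04
print(C, delta([C[0],C[1],.235],10.7))
E
```

```text
time_s: 13.5
tool_pos: [0.4851, -0.111, 0.2308]
eef_rot: [-2.119, -2.317, 0.002]
contact_force: [-0.1, -0.9, -7.8]
finger_gap: 0.0333
grip_force: 101.6
[ 0.4851 -0.111   0.2308] [-0.1 -0.9 -7.8] [-0.6  -0.04 -0.08]
barrel 238 axis x=0.4924 at y=-0.185, slope -0.0716, z=0.2214, slope 0.0360 rms 0.0019
[0.49697334 0.38480451] (array([ 0.4927,  0.0558, -0.0042]), array([-0.0029, -0.0011, -0.0976]))
```

View pics/w6.png

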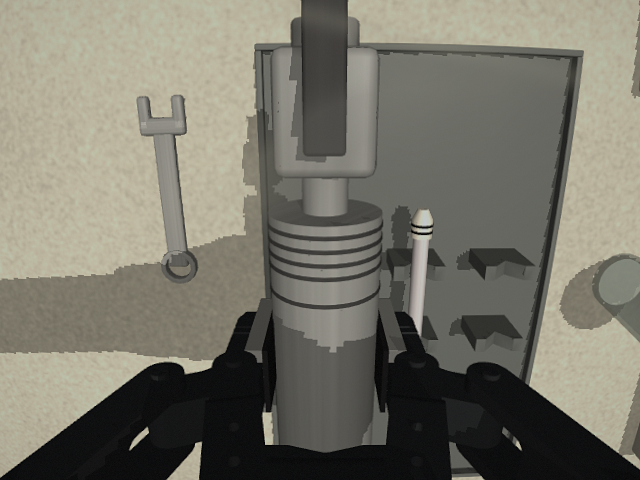

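The syringe hangs square in the jaws, with the valve ahead at (325,110). Carrying it over to the pump, above the clamp bar.

```bash
python3 -m handwheel '[0.0,0.02,0.002,-0.004,0,0,-0.004,0.0,0.055,0.006,-0.004,0,0,-0.012,0.0,0.1,0.011,-0.004,0,0,-0.02,0.0,0.15,0.017,-0.004,0,0,-0.03,0.0,0.2,0.023,-0.004,0,0,-0.04,0.0,0.25,0.028,-0.004,0,0,-0.05,0.0,0.3,0.034,-0.004,0,0,-0.06,0.0,0.35,0.04,-0.004,0,0,-0.07,0.0,0.4,0.045,-0.004,0,0,-0.08,0.0,0.445,0.05,-0.004,0,0,-0.09,0.0,0.475,0.054,-0.004,0,0,-0.0976,0.0,0.4927,0.0558,-0.004,0,0,-0.0976]'
python3 -m handwheel '[0.0,0,0,0,0,0,0,0.0,0,0,0,0,0,0,0.0,0,0,0,0,0,0]'
python3 - <<'E'
from h import *
s=ctrl.observe(); print(s['tool_pos'].round(4),s['contact_force'].round(1),s['wrist_torque'].round(2))
M=R.from_rotvec(s['eef_rot']).as_matrix(); print(M.round(3).tolist())
w=grab('wrist'); g=grab('top'); sc=grab('scene')
v,u=np.mgrid[0:480,0:640]
for n,f in(('top',g),('scene',sc),('wrist',w)):
    P=pts(f,np.c_[u.ravel(),v.ravel()]); q=P[(P[:,0]>.4)&(P[:,0]<.6)&(P[:,1]>.05)&(P[:,1]<.6)]
    for nm,lo,hi in(('blocks',.1,.125),('clamp',.16,.185)):
        z=q[(q[:,2]>lo)&(q[:,2]<hi)]
        if len(z)>9: c,sz,a=cv2.minAreaRect(z[:,:2].astype(np.float32)); print(n,nm,len(z),np.round(c,3),np.round(sz,3),round(a,1))
    for nm,y0,y1 in(('tube',.29,.345),('fronttube',.4,.425),('knob',.15,.26)):
        z=q[(q[:,2]>.20)&(q[:,2]<.26)&(q[:,1]>y0)&(q[:,1]<y1)&(abs(q[:,0]-.505)<.05)]
        if len(z)>30:
            r=.011 if nm=='knob' else .0175
            ym,p,e=cyl(z,r); print(n,nm,len(z),round(ym,3),p.round(4),round(e,4),'ymin',z[:,1].min().round(3))
E
```

```text
time_s: 15.1
tool_pos: [0.4966, 0.3872, 0.2352]
eef_rot: [-2.0, -2.42, 0.002]
contact_force: [0.3, 5.1, -9.2]
finger_gap: 0.0334
grip_force: 102.6
time_s: 15.48
tool_pos: [0.4988, 0.383, 0.2359]
eef_rot: [2.007, 2.416, -0.001]
contact_force: [-1.2, 4.8, -8.3]
finger_gap: 0.0332
grip_force: 102.7
[0.4988 0.383  0.2359] [-1.2  4.8 -8.3] [-0.59 -0.21 -0.01]
[[-0.183, 0.983, 0.0], [0.983, 0.183, -0.001], [-0.001, -0.0, -1.0]]
top blocks 2048 [0.515 0.277] [0.104 0.271] 12.6
top clamp 151 [0.539 0.375] [0.015 0.06 ] 10.4
top tube 465 0.318 [ 0.5107 -0.1914  0.2266 -0.0102] 0.0021 ymin 0.29
top knob 221 0.241 [ 0.5268 -0.1827  0.2245 -0.2312] 0.0031 ymin 0.226
scene blocks 890 [0.517 0.288] [0.109 0.3  ] 10.2
scene clamp 30 [0.544 0.372] [0.014 0.058] 9.2
scene tube 95 0.313 [ 0.5147 -0.2134  0.2256 -0.0292] 0.0034 ymin 0.29
scene knob 82 0.234 [ 0.5309 -0.2716  0.221   1.2647] 0.0038 ymin 0.223
wrist blocks 8770 [0.505 0.321] [0.104 0.221] 7.4
wrist clamp 2259 [0.537 0.384] [0.015 0.046] 11.0
wrist tube 42 0.343 [ 0.5059 -0.0877  0.2266  0.2757] 0.0001 ymin 0.338
wrist fronttube 9231 0.413 [ 0.4929 -0.1932  0.2272 -0.0049] 0.0045 ymin 0.4
```

```bash
python3 -m handwheel '[0.0,0,0,0.01,0,0,0,0.0,0,0,0.02,0,0,0,0.0,0,0,0.027,0,0,0,0.0,0,0,0.027,0,0,0,0.0,0,0,0.027,0,0,0,0.0,0,0,0.027,0,0,0,0.0,0,0,0.027,0,0,0]'
python3 - <<'E'
from h import *
s=ctrl.observe(); print(s['tool_pos'].round(4),s['contact_force'].round(1),abs(s['joint_vel']).max().round(4))
g=grab('top'); v,u=np.mgrid[0:480,0:640]; q=pts(g,np.c_[u.ravel(),v.ravel()])
q=q[(abs(q[:,0]-.505)<.05)&(q[:,1]>.15)&(q[:,1]<.345)&(q[:,2]>.18)]
z=q[(q[:,1]>.29)]; ym,p,e=cyl(z,.0175); print(ym,p.round(4),'flange(mouth) y',q[(q[:,2]>p[2]+.0185)][:,1].min() if (q[:,2]>p[2]+.0185).any() else None,'knob end',q[:,1].min())
c=g['image'][190:340,40:260]; cv2.imwrite('pics/end.png',cv2.resize(c,(660,450),interpolation=cv2.INTER_CUBIC)[:,:,::-1])
E
```

```text
time_s: 16.5
tool_pos: [0.4983, 0.3848, 0.2093]
eef_rot: [2.005, 2.419, 0.001]
contact_force: [0.5, -3.4, -8.1]
finger_gap: 0.033
grip_force: 102.8
[0.4983 0.3848 0.2093] [ 0.5 -3.4 -8.1] 0.2344
0.32062228092252026 [  0.4994 -10.4425   0.3821 132.0621] flange(mouth) y 0.232514546464887 knob end 0.22794181768251182
```

View pics/end.png

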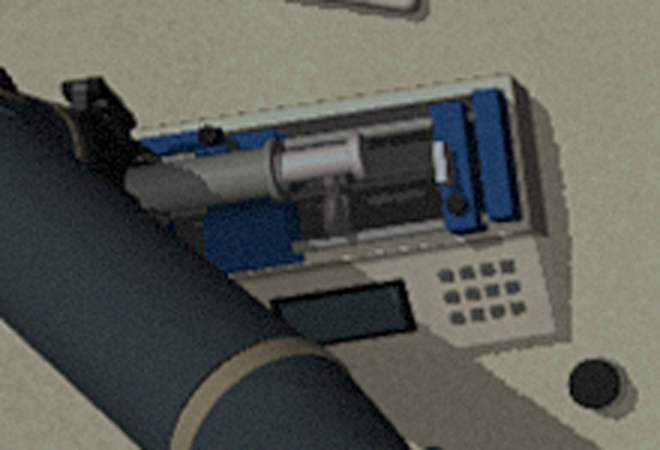

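The picture shows the syringe above the groove, with flange at (270,168), knob at (355,155) pointing to the pusher, and the valve to the left. A joint still reads 0.23 rad/s, so I'll let it settle before handing in.

```bash
for i in 1; do python3 -m handwheel '[0.0,0,0,0,0,0,0,0.0,0,0,0,0,0,0,0.0,0,0,0,0,0,0,0.0,0,0,0,0,0,0,0.0,0,0,0,0,0,0,0.0,0,0,0,0,0,0,0.0,0,0,0,0,0,0,0.0,0,0,0,0,0,0]'; done
python3 - <<'E'
from h import *
for i in range(8):
    s=ctrl.observe(); print(s['tool_pos'].round(4),s['eef_rot'].round(3),s['contact_force'].round(1),s['joint_vel'].round(3)); cams.grab_frame('top')
E
```

```text
time_s: 17.55
tool_pos: [0.4982, 0.3846, 0.209]
eef_rot: [2.005, 2.419, -0.0]
contact_force: [0.7, -6.4, -6.8]
finger_gap: 0.0329
grip_force: 102.7
[0.4982 0.3846 0.209 ] [ 2.005  2.419 -0.   ] [ 0.7 -6.4 -6.8] [ 0.001 -0.003  0.014  0.004 -0.126 -0.111  0.043]
[0.4982 0.3847 0.209 ] [2.005 2.419 0.   ] [-0.1 -3.8 -6.8] [ 0.006 -0.007  0.017  0.007 -0.234 -0.219 -0.016]
[0.4982 0.3847 0.209 ] [-2.005 -2.419 -0.   ] [-0.9  6.8 -8.7] [ 0.001  0.003 -0.01  -0.001  0.055  0.04  -0.051]
[0.4982 0.3847 0.209 ] [ 2.005  2.419 -0.   ] [ 0.9  4.4 -9.9] [-0.004  0.006 -0.021 -0.007  0.252  0.234 -0.003]
[0.4982 0.3847 0.209 ] [ 2.005  2.419 -0.   ] [ 0.9 -3.9 -7.3] [-0.003  0.001  0.002  0.001  0.024  0.032  0.051]
[0.4982 0.3847 0.209 ] [ 2.005  2.419 -0.   ] [ 0.6 -7.2 -6.6] [ 0.002 -0.006  0.022  0.006 -0.245 -0.219  0.013]
[0.4982 0.3847 0.209 ] [2.005 2.419 0.   ] [-0.6  2.6 -8.3] [ 0.004 -0.     0.003  0.001 -0.1   -0.098 -0.044]
[0.4982 0.3847 0.209 ] [2.005 2.419 0.   ] [ -0.7   7.2 -10. ] [-0.003  0.005 -0.018 -0.006  0.214  0.191 -0.027]
```

The pose holds, but wrist joints 5 and 6 buzz at about ±0.25 rad/s, which could break the angular-speed limit. I'll try a softer grip.

```bash
cat > vib.py <<'E'
from h import *
L=[]
for i in range(8): s=ctrl.observe(); L.append(s); cams.grab_frame('top')
print('pos',L[-1]['tool_pos'].round(4),'q',L[-1]['joint_pos'].round(2),'\nvel rms',np.sqrt(np.mean([s['joint_vel']**2 for s in L],0)).round(3),'F std',np.std([s['contact_force'] for s in L],0).round(2),'T',np.std([s['wrist_torque'] for s in L],0).round(2), 'rot std',np.std([abs(s['eef_rot']) for s in L],0).round(5))
E
python3 -m handwheel '[0.0,0,0,0,0,0,0,0.0,0,0,0,0,0,0,0.0,0,0,0,0,0,0,0.0,0,0,0,0,0,0,0.0,0,0,0,0,0,0,0.0,0,0,0,0,0,0]' 60; python3 vib.py
```

```text
time_s: 18.7
tool_pos: [0.4982, 0.3847, 0.209]
eef_rot: [2.005, 2.419, -0.0]
contact_force: [0.2, -5.8, -7.1]
finger_gap: 0.0329
grip_force: 102.7
pos [0.4982 0.3847 0.209 ] q [-0.24  0.53 -0.69  1.67  0.37  1.08 -0.85] 
vel rms [0.004 0.005 0.015 0.005 0.187 0.171 0.032] F std [0.73 4.93 1.03] T [0.94 0.21 0.04] rot std [1.e-04 4.e-05 4.e-05]
```

```bash
python3 -m handwheel '[0.031,0,0,0,0,0,0,0.031,0,0,0,0,0,0,0.031,0,0,0,0,0,0,0.031,0,0,0,0,0,0]' 45; python3 vib.py
```

```text
time_s: 19.6
tool_pos: [0.4982, 0.3847, 0.209]
eef_rot: [-2.005, -2.419, -0.0]
contact_force: [-1.4, 1.3, -8.3]
finger_gap: 0.0331
grip_force: 102.5
pos [0.4982 0.3846 0.209 ] q [-0.24  0.53 -0.69  1.67  0.37  1.08 -0.85] 
vel rms [0.003 0.005 0.014 0.004 0.175 0.159 0.031] F std [1.14 5.14 1.24] T [0.9  0.2  0.05] rot std [1.5e-04 3.0e-05 5.0e-05]
```

```bash
cat >> vib.py <<'E'
q=np.array([s['joint_pos'] for s in L]);v=np.array([s['joint_vel'] for s in L]); print('q std',q.std(0).round(6)); print('w~',(v.std(0)/q.std(0)).round(0))
M=[R.from_rotvec(s['eef_rot']) for s in L]; print('rotdev',np.std([(M[0].inv()*m).as_rotvec() for m in M],0).round(6),'posdev',np.std([s['tool_pos'] for s in L],0).round(6))
E
python3 vib.py; python3 -m handwheel '[0.0,0,0,0,0,0,0,0.0,0,0,0,0,0,0,0.0,0,0,0,0,0,0,0.0,0,0,0,0,0,0]' 120; python3 vib.py
```

```text
pos [0.4982 0.3846 0.209 ] q [-0.24  0.53 -0.69  1.67  0.37  1.08 -0.85] 
vel rms [0.005 0.005 0.014 0.005 0.176 0.162 0.032] F std [0.76 4.78 0.95] T [0.9  0.19 0.03] rot std [1.3e-04 4.0e-05 5.0e-05]
q std [2.30e-05 1.80e-05 1.60e-05 1.10e-05 1.04e-04 8.30e-05 2.20e-05]
w~ [ 205.  252.  866.  450. 1692. 1953. 1457.]
rotdev [2.40e-05 1.15e-04 6.90e-05] posdev [1.3e-05 3.0e-05 1.0e-05]
time_s: 20.9
tool_pos: [0.4982, 0.3847, 0.209]
eef_rot: [2.005, 2.419, -0.0]
contact_force: [1.1, -6.4, -5.7]
finger_gap: 0.0331
grip_force: 127.2
pos [0.4982 0.3847 0.209 ] q [-0.24  0.53 -0.69  1.67  0.37  1.08 -0.85] 
vel rms [0.005 0.006 0.017 0.006 0.205 0.185 0.029] F std [1.13 6.09 1.87] T [0.99 0.21 0.02] rot std [1.5e-04 5.0e-05 6.0e-05]
q std [1.90e-05 1.60e-05 2.20e-05 1.40e-05 1.11e-04 1.04e-04 2.00e-05]
w~ [ 200.  327.  718.  387. 1618. 1525. 1372.]
rotdev [3.00e-05 1.35e-04 9.20e-05] posdev [1.1e-05 2.8e-05 1.2e-05]
```

The buzz runs at about 250 Hz and gets worse with a harder grip, and the gripper only tightens while it holds. So I'll set the syringe back in its notches and regrip more softly. There is plenty of time.

```bash
python3 -m handwheel '[0.0,0,0,-0.01,0,0,0,0.0,0,0,-0.02,0,0,0,0.0,0,0,-0.025,0,0,0,0.0,0,0,-0.025,0,0,0]'; python3 -c "
from h import *
print(delta([.4852,-.1120,.235],5.0))"
```

```text
time_s: 21.8
tool_pos: [0.4984, 0.385, 0.2349]
eef_rot: [2.005, 2.418, 0.002]
contact_force: [-0.9, 8.2, -11.0]
finger_gap: 0.0328
grip_force: 128.4
(array([-0.4859, -0.1051, -0.0006]), array([ 0.0014, -0.0008,  0.0992]))
```

```bash
python3 -m handwheel '[0.0,-0.02,-0.004,0,0,0,0.004,0.0,-0.055,-0.012,0,0,0,0.012,0.0,-0.1,-0.022,0,0,0,0.02,0.0,-0.15,-0.032,0,0,0,0.03,0.0,-0.2,-0.043,0,0,0,0.04,0.0,-0.25,-0.054,0,0,0,0.05,0.0,-0.3,-0.065,0,0,0,0.06,0.0,-0.35,-0.076,0,0,0,0.07,0.0,-0.4,-0.087,0,0,0,0.08,0.0,-0.445,-0.096,0,0,0,0.09,0.0,-0.475,-0.103,0,0,0,0.099,0.0,-0.486,-0.105,0,0,0,0.099]'
python3 -m handwheel '[0.0,0,0,0,0,0,0,0.0,0,0,0,0,0,0,0.0,0,0,0,0,0,0]'; python3 vib.py;  python3 -c "
from h import *
print(ctrl.observe()['tool_pos'].round(4),delta([.4853,-.1120,.0635],5.0))"
```

```text
time_s: 23.3
tool_pos: [0.4838, -0.1155, 0.2337]
eef_rot: [-2.127, -2.312, 0.003]
contact_force: [0.0, -0.6, -6.0]
finger_gap: 0.0328
grip_force: 126.9
time_s: 23.68
tool_pos: [0.4853, -0.1109, 0.2341]
eef_rot: [2.119, 2.32, 0.0]
contact_force: [0.8, -2.6, -4.2]
finger_gap: 0.0328
grip_force: 127.4
pos [ 0.4852 -0.1123  0.234 ] q [ 0.64  0.26 -0.58  1.95  0.17  0.99  0.07] 
vel rms [0.005 0.001 0.023 0.005 0.298 0.017 0.057] F std [0.63 4.61 1.88] T [1.   0.12 0.06] rot std [0.00088 0.00087 0.00011]
q std [3.90e-04 1.06e-04 5.06e-04 1.28e-04 1.63e-04 2.70e-05 6.10e-05]
w~ [  12.   10.   45.   36. 1826.  635.  937.]
rotdev [4.80e-05 1.61e-04 7.89e-04] posdev [2.10e-05 4.62e-04 2.80e-05]
[ 0.4852 -0.1123  0.234 ] (array([3.000e-04, 1.000e-04, 1.705e-01]), array([0.0001, 0.0001, 0.0005]))
```

```bash
python3 -m handwheel '[0.0,0,0,0.04,0,0,0,0.0,0,0,0.085,0,0,0,0.0,0,0,0.125,0,0,0,0.0,0,0,0.15,0,0,0,0.0,0,0,0.16,0,0,0,0.0,0,0,0.165,0,0,0,0.0,0,0,0.168,0,0,0,0.0,0,0,0.168,0,0,0]'
python3 -c "
from h import *
s=ctrl.observe();print(s['tool_pos'].round(4),s['contact_force'].round(1),s['wrist_torque'].round(2))"
```

```text
time_s: 25.08
tool_pos: [0.4857, -0.1125, 0.0667]
eef_rot: [2.121, 2.316, 0.001]
contact_force: [0.2, -4.0, -8.7]
finger_gap: 0.033
grip_force: 128.6
[ 0.4857 -0.1125  0.0667] [ 0.2 -4.  -8.7] [1.51 0.19 0.15]
```

```bash
python3 -m handwheel '[0.0,0,0,0.0015,0,0,0,0.0,0,0,0.003,0,0,0,0.0,0,0,0.004,0,0,0,0.0,0,0,0.004,0,0,0]'
python3 -c "
from h import *
s=ctrl.observe();print(s['tool_pos'].round(4),s['contact_force'].round(1),s['wrist_torque'].round(2))"
```

```text
time_s: 25.58
tool_pos: [0.4855, -0.1124, 0.0637]
eef_rot: [2.121, 2.316, -0.001]
contact_force: [-5.2, 2.3, 8.7]
finger_gap: 0.0326
grip_force: 125.0
[ 0.4855 -0.1124  0.0637] [-5.2  2.3  8.7] [0.8  1.16 0.29]
```

```bash
python3 -m handwheel '[0.05,0,0,0,0,0,0,0.05,0,0,0,0,0,0,0.05,0,0,0,0,0,0]' 35
python3 -m handwheel '[0.0,0,0,0,0,0,0,0.0,0,0,0,0,0,0,0.0,0,0,0,0,0,0,0.0,0,0,0,0,0,0,0.0,0,0,0,0,0,0]' 35
python3 -m handwheel '[0.0,0,0,-0.01,0,0,0,0.0,0,0,-0.03,0,0,0,0.0,0,0,-0.05,0,0,0,0.0,0,0,-0.06,0,0,0,0.0,0,0,-0.06,0,0,0,0.0,0,0,-0.06,0,0,0,0.0,0,0,-0.06,0,0,0]'; python3 vib.py
```

```text
time_s: 25.95
tool_pos: [0.4858, -0.1124, 0.0623]
eef_rot: [2.122, 2.316, 0.001]
contact_force: [-0.1, 0.2, 0.0]
finger_gap: 0.0501
grip_force: 0.0
time_s: 26.58
tool_pos: [0.4855, -0.1124, 0.0622]
eef_rot: [2.122, 2.316, 0.001]
contact_force: [0.5, -0.6, 3.9]
finger_gap: 0.0344
grip_force: 35.1
time_s: 27.45
tool_pos: [0.4845, -0.1123, 0.1212]
eef_rot: [-2.121, -2.315, 0.001]
contact_force: [-1.1, -0.8, -8.6]
finger_gap: 0.0344
grip_force: 36.8
pos [ 0.4852 -0.1123  0.1219] q [ 0.58  0.41 -0.53  2.05  0.3   0.75 -0.05] 
vel rms [0.001 0.002 0.002 0.003 0.001 0.001 0.002] F std [0.51 0.42 0.62] T [0.04 0.03 0.03] rot std [0.00034 0.00036 0.0004 ]
q std [7.60e-05 3.13e-04 1.31e-04 2.97e-04 2.20e-05 4.70e-05 2.80e-05]
w~ [18.  3.  9.  6. 44. 13. 56.]
rotdev [5.18e-04 1.90e-04 4.10e-05] posdev [2.08e-04 2.70e-05 2.45e-04]
```

The buzz is gone at 35 N. I'll lift and carry it again, gently.

```bash
python3 -m handwheel '[0.0,0,0,-0.015,0,0,0,0.0,0,0,-0.045,0,0,0,0.0,0,0,-0.08,0,0,0,0.0,0,0,-0.105,0,0,0,0.0,0,0,-0.112,0,0,0,0.0,0,0,-0.112,0,0,0,0.0,0,0,-0.112,0,0,0]'; python3 -c "
from h import *
print(delta([.4973,.3855,.235],10.6))"
```

```text
time_s: 28.72
tool_pos: [0.4842, -0.1123, 0.2328]
eef_rot: [-2.121, -2.315, 0.002]
contact_force: [0.3, 0.5, -8.4]
finger_gap: 0.0341
grip_force: 36.9
(array([ 0.4948,  0.0566, -0.0019]), array([-0.0023, -0.0008, -0.0973]))
```

```bash
python3 -m handwheel '[0.0,0.02,0.002,-0.002,0,0,-0.004,0.0,0.055,0.006,-0.002,0,0,-0.012,0.0,0.1,0.011,-0.002,0,0,-0.02,0.0,0.15,0.017,-0.002,0,0,-0.03,0.0,0.2,0.023,-0.002,0,0,-0.04,0.0,0.25,0.028,-0.002,0,0,-0.05,0.0,0.3,0.034,-0.002,0,0,-0.06,0.0,0.35,0.04,-0.002,0,0,-0.07,0.0,0.4,0.045,-0.002,0,0,-0.08,0.0,0.445,0.05,-0.002,0,0,-0.09,0.0,0.475,0.054,-0.002,0,0,-0.097,0.0,0.4948,0.0566,-0.002,0,0,-0.0973]'
python3 -m handwheel '[0.0,0,0,0,0,0,0,0.0,0,0,0,0,0,0,0.0,0,0,0.01,0,0,0,0.0,0,0,0.02,0,0,0,0.0,0,0,0.027,0,0,0,0.0,0,0,0.027,0,0,0,0.0,0,0,0.027,0,0,0,0.0,0,0,0.027,0,0,0,0.0,0,0,0.027,0,0,0,0.0,0,0,0.027,0,0,0]'; python3 vib.py
python3 - <<'E'
from h import *
g=grab('top'); w=grab('wrist'); v,u=np.mgrid[0:480,0:640]
for n,f in(('top',g),('wrist',w)):
    q=pts(f,np.c_[u.ravel(),v.ravel()]); q=q[(q[:,1]>.15)&(q[:,1]<.55)&(q[:,2]>.185)&(abs(q[:,0]-.504+.187*(q[:,1]-.345))<.03)&(q[:,2]<.24)]
    for nm,a,b,r in(('tube',.29,.34,.0175),('cap',.405,.425,.0175),('stem',.24,.275,.011)):
        z=q[(q[:,1]>a)&(q[:,1]<b)]
        if len(z)>30: ym,p,e=cyl(z,r); print(n,nm,len(z),ym.round(3),p.round(4),e.round(4))
    print(n,'y ends',q[:,1].min().round(4),q[:,1].max().round(4))
t=pts(g,np.c_[u.ravel(),v.ravel()])
E
```

```text
time_s: 30.22
tool_pos: [0.4967, 0.3878, 0.235]
eef_rot: [-2.003, -2.418, 0.002]
contact_force: [0.5, 0.0, -9.7]
finger_gap: 0.0344
grip_force: 36.9
time_s: 31.48
tool_pos: [0.4983, 0.3855, 0.2091]
eef_rot: [2.007, 2.417, 0.0]
contact_force: [0.1, -0.0, -7.9]
finger_gap: 0.0344
grip_force: 36.9
pos [0.4983 0.3855 0.209 ] q [-0.22  0.54 -0.71  1.67  0.39  1.08 -0.87] 
vel rms [0.002 0.001 0.001 0.001 0.001 0.001 0.002] F std [0.33 0.33 0.52] T [0.02 0.02 0.03] rot std [3.0e-05 4.0e-05 1.1e-04]
q std [2.3e-05 5.6e-05 2.3e-05 5.2e-05 1.8e-05 3.3e-05 1.8e-05]
w~ [62. 16. 35. 19. 56. 30. 47.]
rotdev [7.4e-05 2.9e-05 2.8e-05] posdev [1.2e-05 2.6e-05 5.4e-05]
top tube 417 0.314 [ 0.5117 -0.1916  0.2015 -0.0383] 0.0025
top stem 178 0.258 [ 0.5241 -0.1874  0.1968  0.0149] 0.0018
top y ends 0.2276 0.3927
wrist cap 7301 0.415 [ 0.4923 -0.1861  0.2018  0.0017] 0.0005
wrist y ends 0.3421 0.4844
```

It is level within 0.1°, in line and still. The barrel axis is at z = 0.201, and the knob end is within about 3 mm of where a fully home plunger puts it. Handing in.

```bash
python3 -c "
from plant import ctrl
print(ctrl.sign_off())"
```

```text
the job is handed in; nothing more can be done
None
```

I handed the job in at about 32 s: the fitting plunger is fully home, and the syringe is gripped at its balance point, held level and still about 7 cm above the cradle, valve to the pump's left; no verdict came back. I held it at 7 cm rather than 5 cm to keep the fingertips clear of the clamp bar, and once set it back in the tray to regrip at 35 N because a 100 N grip made the wrist buzz.

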